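# Hang the mug on the bar carousel, turn the tall bottle to the front and hold it

## Robot

A 7-joint arm with a two-finger parallel gripper is mounted at the origin on a cart in front of the work surface, level with it; the furniture and walls round the work are solid. World frame = base frame: x ahead of the robot, y to its left, z up, the work surface at z = 0. Lengths are in m, angles in rad, forces in N, time in s.
With the tool pointing down it reaches from about 0.425 to 0.925 m from the base axis. Payload 6.8 kg.
Tool frame: the origin (TCP) lies at the centre of the arm's flange, where the gripper is bolted on; the fingertips stand 182 mm ahead of it and the grasp point (between the pads) lies 163 mm ahead of it; z points along the fingers, y is the line along which they close (so a half turn about z gives the same grasp; the last joint's range is limited). The gripper opens to 88 mm and grips with 3 to 60 N. Pads are 20 mm wide; open, the fingers measure 115 mm over their backs; the gripper's body (75 mm by 178 mm) begins 61 mm behind the grasp point.
Start: joints at [-1.361, 0.477, 0.022, 1.555, -0.011, 1.109, -0.083], TCP at [0.211, 0.641, 0.405] pointing down, gripper open.
Joint ranges: [-2.96, 2.96], [-0.34, 2.1], [-1.41, 1.46], [0.24, 2.44], [-1.37, 4.51], [0.17, 1.92], [-2.96, 2.96]. Speed limits (rad/s): [2.39, 2.39, 3.14, 3.14, 3.14, 3.14, 3.14].

## Interface

Orientations are given as a rotation vector (axis times angle).
In Python, from bench import env gives the robot as it stands.
- The arm moves only by the shell command python3 steer.py 'ROWS' [FORCE]. ROWS is rows parted by semicolons, their numbers by spaces, 1 to 5 of them, each of 7 numbers: dx, dy, dz in m, then a rotation vector rx, ry, rz in rad, then the finger opening in m; each row is the pose to reach, as a shift and turn from the pose commanded when the command began, along the tool's axes at that moment; what a row does not reach only later rows make up. A row lasts 1/12 s, in which the tool goes at most 0.0417 m and 0.125 rad, less where a joint would pass 70% of its speed; a pose out of reach is approached as far as the arm can. The fingers move at their own pace and stop on an object; FORCE is the grip in N (left out, the last holds). Time passes only in rows, so rows that do not move let the fingers close. It prints the time, the measured TCP pose, the force, the opening and the grip force at its end.
- env.read_state(): the state, without advancing time (a new reading comes with each control period).
- env.grab_frame(name): name is "scene" or "top" or "wrist"; returns a dict with "pixels" (384x512x3 uint8, red, green, blue), "vfov" (degrees; the focal length in pixels is half the picture's height over the tangent of half this angle, whatever the lens; pixels are square), "cx", "cy" (the principal point, pixels), "eye" and "rotation" of the camera in the world. Camera axes: x right, y down, z forward; pixel columns grow to the right and rows downward; lengths in m; the calibration is good to about 2 mm. A picture is of the moment at which its call begins. There is no depth.
- env.job_done(): hands the job in; it is judged then, once.
The state is a dict: "time": time; "qpos": joint angles; "joint_velocities": joint speeds; "joint_efforts": joint torques, N m; "tool_pos": TCP position; "orientation": TCP orientation; "wrist_force": force on the tool from outside, world axes, zero at the start; "moment": the same for the moment, N m; "grip_width": finger opening in m; "finger_force": force on a finger pad.
Only numpy, scipy, OpenCV 4.12 (cv2) and the standard library are available. Lean on these libraries where they do the work, as an engineer would, in place of code of your own. Each camera call takes 0.05 s, during which the arm holds its last target. There are 200 camera calls.

## Task

Hang the small brass mug by its handle on the empty hook of the bar carousel and let go of it. Then take the carousel by the bar handle on top and turn it until the tallest bottle stands at the front, over the pointer of the fixed foot; finish while still gripping the bar handle so that the carousel stays still, with the mug hanging free. Leave the loose salt cellar, corkscrew and bottle opener where they lie.

Things in the scene. Friction and masses are not known exactly. Their poses are not given: they have to be found in the camera images.
- carousel: Bar carousel, fixed to the counter, turned up to 0.25 rad. Origin on its turning axis at the counter (z 0). Fixed dark steel foot, radius 92 mm, with a pointer tongue along its -x, roughly toward the robot: the front. On it turns a dark wooden tray, radius 112 mm, rim top at z 38 mm, with a brass post on the axis. Three bottles and a jigger sit fast on it, 74 to 78 mm from the axis.
- pointer (a point): Tip of the brass pointer cone on the fixed foot, 132 mm from the axis, 9 mm above the counter, in the -x direction of carousel. It marks the front.
- turntable (a joint): Angle of the turning tray, rad, growing counter-clockwise seen from above. 0 = the tallest bottle exactly over the pointer. Starts between -1.45 and -0.65, so it has to be turned counter-clockwise. No stops within 3.1 rad either way; a stiff smooth bearing (friction 0.12 N m, plus 0.3 N m at 1 rad/s), stays where it is left.
- tall_spot (a point): Top of the cap of the tallest bottle (green glass, black cap, 42 mm wide), 78 mm from the turning axis, z 156 mm; it turns with the tray. Counter-clockwise from it, seen from above: hook at 65 deg, clear bottle (top z 133 mm) at 145, jigger (top z 116) at 215, amber bottle (top z 137) at 288 deg.
- top_handle: Brass bar handle across the top of the post, turning with the tray: 62 mm long (its x), 13 mm thick (its y), 22 mm high, standing at z 184 to 206 mm on the turning axis. Origin: centre of its underside. At tray angle 0 its x axis lies at the carousel's yaw + 0.70 rad. Grip it from above across its thickness.
- grip (a point): Centre of the bar handle, on the turning axis, z 195 mm. Keep the wrist low here: a wall shelf hangs above the back of the counter, front edge at x 0.64 m, underside at z 0.63 m.
- hook_arm: Brass wire hook, 6 mm thick, turning with the tray. Origin on the axis, z 16 mm; its x points out along the hook. Wire leaves the post level at z 173 mm, dips to a flat seat 104 to 122 mm from the axis (wire centre z 161), rises to an upturned tip 137 mm out (ball 8 mm thick, top z 177). At the start it points to the robot within about 45 deg.
- hook_seat (a point): Middle of the hook's seat, on top of the wire: 113 mm from the axis, z 164 mm; the handle has to rest here. Slip the loop over the tip by moving the upright mug along the hook toward the post, mug body on the side away from the tallest bottle (counter-clockwise side, free of bottles), then lower. Let go, the mug swings down and hangs tilted about 70 deg, rocking for a few seconds.
- mug: Small straight brass mug, loose, 56 mm outside diameter, 62 mm high, wall 2.5 mm, 0.12 kg, upright on the counter left of the carousel. Origin: centre of its underside, z up. Loop handle of 6 mm wire along its +y, in its y-z plane, out to y 57 mm; the loop's opening runs from y 28 to 51 and z 15 to 49 mm. Can be gripped from above round the body, across its x.
- mug_handle (a point): Underside of the outer end of the handle's top bar, at [0, 46, 49] mm of the mug: where the hook bears once the mug hangs.
- salt_cellar: Ribbed glass salt cellar, 68 mm wide, 40 mm high, loose bystander. Origin: centre of its underside. It and the mug may have swapped places.
- corkscrew: Corkscrew lying flat, 123 x 94 x 25 mm, loose bystander.
- bottle_opener: Flat bottle opener lying, 81 x 144 x 8 mm, loose bystander.

How it is judged:
On the way, in this order (a step that is already met when the one before it is completed fails the run):
1. the mug hangs by its handle on the hook, let go, before the carousel is turned (distance between mug_handle and hook_seat below 0.02 m and contact force between mug and hook_arm above 0.3 N and contact force between mug and the fingers below 0.1 N and value of joint turntable below -0.35 rad), for 0.3 s.
2. the carousel is turned by its bar handle to bring the tallest bottle to the front (contact force between the fingers and top_handle above 1.5 N and value of joint turntable between -0.1 and 0.1 rad), for 0.1 s.
At the end, for the whole second after the job is handed in: Tallest bottle within 0.09 rad (about 5 deg) of the pointer, carousel still, fingers gripping the bar handle with over 1.5 N; the mug hangs by its handle on the hook (handle corner within 20 mm of the hook seat, borne by the hook, not touched by the fingers; it may still rock a little) (distance between mug_handle and hook_seat below 0.02 m and contact force between mug and hook_arm above 0.3 N and contact force between mug and the fingers below 0.1 N and value of joint turntable between -0.09 and 0.09 rad and velocity of joint turntable between -0.05 and 0.05 rad/s and contact force between the fingers and top_handle above 1.5 N and distance between the grasp point and grip below 0.03 m); the arm keeps its last pose, push and grip.
It fails at once if a bystander is pushed more than 30 mm (distance of any of salt_cellar, corkscrew, bottle_opener from where it was at the start of the episode above 0.03 m).
It also fails if it takes over 58 s, if anything falls off the work surface, if the arm or the gripper's body presses on something with over 40 N, if the wrist force passes 120 N, or if a joint passes its speed limit or range.

## Working session

There is one attempt and no reset: what is moved stays moved. The work goes in short steps, Python scripts to look and compute and a shell command to move; the robot and the scene stay as the last step left them, time stands still between calls to the robot, and variables do not carry over. Pictures are saved under pics/ and viewed, at most 10 in all, crops included, and the job is handed in when it is done.

```bash
ls; mkdir -p pics
cat > h.py <<'E'
import numpy as np,cv2,pickle
from bench import env
def grab(n,save=None):
    f=env.grab_frame(n)
    if save:
        cv2.imwrite('pics/%s.png'%save,f['pixels'][:,:,::-1]); pickle.dump(f,open('pics/%s.pkl'%save,'wb'))
    return f
def ld(s): return pickle.load(open('pics/%s.pkl'%s,'rb'))
def foc(f): return 192/np.tan(np.radians(f['vfov'])/2)
def ray(f,u,v):
    d=np.array([(u-f['cx'])/foc(f),(v-f['cy'])/foc(f),1]); return np.array(f['eye']),np.array(f['rotation'])@d
def onz(f,u,v,z):
    e,d=ray(f,u,v); return e+d*(z-e[2])/d[2]
def proj(f,p):
    c=np.array(f['rotation']).T@(np.array(p)-f['eye']); return foc(f)*c[0]/c[2]+f['cx'],foc(f)*c[1]/c[2]+f['cy']
E
python3 - <<'E'
from h import *
for n in ['scene','top','wrist']:
    f=grab(n,n+'0'); print(n,f['eye'],np.round(f['rotation'],3).tolist(),f['vfov'],f['cx'],f['cy'])
a=[cv2.imread('pics/%s0.png'%n) for n in ['scene','top']]
cv2.imwrite('pics/both.png',cv2.resize(np.vstack(a),(800//1-288,768))[:600]) 
print(env.read_state())
E
```

```text
bench.py
pics
steer.py
scene [ 0.01047945 -0.66822712  0.82583098] [-2.157, 0.719, -0.358] 52.227546706942164 250.0664231109712 191.90607178805547
top [0.3651352  0.02438992 1.43959126] [-2.16, 2.163, -0.142] 50.4547466998142 261.5427966067247 193.064910436669
wrist [0.13139432 0.66636077 0.38367161] [2.334, 1.69, 0.257] 65.79947204447416 254.9756007557676 192.39691597665004
{'time': 0.15, 'qpos': array([-1.36107655,  0.47759608,  0.02234938,  1.55619995, -0.01145791,
        1.10930881, -0.08311412]), 'joint_velocities': array([ 8.31262736e-04, -6.22135302e-04, -2.80880719e-04, -3.89382544e-03,
        5.55729972e-04,  7.17185806e-05,  8.51925888e-04]), 'joint_efforts': array([ 2.66984549e-03, -5.83288765e+01,  1.53652646e+00, -2.72872639e+01,
       -5.42500627e-02,  1.44217428e-02,  1.16864985e-04]), 'tool_pos': array([0.21086563, 0.64099758, 0.40392474]), 'orientation': array([-4.97086679e-01, -3.10193020e+00,  2.16991434e-03]), 'wrist_force': array([ 0.89178113, -0.2019935 , -0.1659371 ]), 'moment': array([-0.02184333, -0.02215275,  0.00190215]), 'finger_force': 0.0, 'grip_width': 0.08759015305726531}
```

View pics/top0.png

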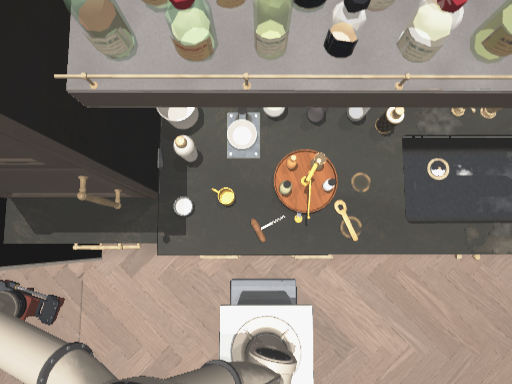

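View pics/scene0.png

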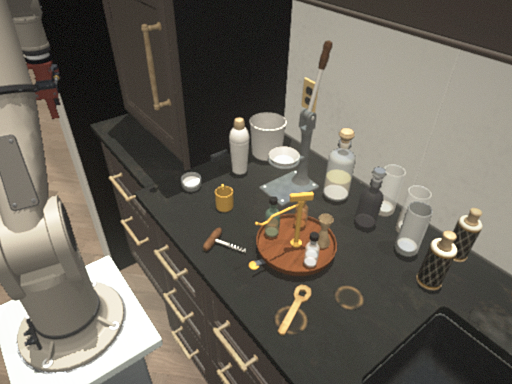

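```bash
sed -i "s/import numpy as np,cv2,pickle/&\nfrom scipy.spatial.transform import Rotation as R/; s/    f=env.grab_frame(n)/&; f['rotation']=R.from_rotvec(f['rotation']).as_matrix()/" h.py
python3 - <<'E'
from h import *
for n in ['scene','top']:
    f=ld(n+'0'); f['rotation']=R.from_rotvec(f['rotation']).as_matrix(); pickle.dump(f,open('pics/%s0.pkl'%n,'wb'))
t=ld('top0');s=ld('scene0')
for nm,u,v,z in [('pointer',298,218,.009),('mug',226,197,.05),('tray',306,181,.038),('mughandle',213,190,.05)]: print(nm,onz(t,u,v,z))
for nm,u,v,z in [('pointer',254,265,.009),('mug',224,191,.062)]: print(nm,onz(s,u,v,z))
# tray mask ellipse
for f in (t,s):
    hsv=cv2.cvtColor(f['pixels'],cv2.COLOR_RGB2HSV)
    print(hsv[181+20,306-8] if f is t else hsv[255,265])
a=cv2.resize(t['pixels'][140:260,190:370],(800,533),interpolation=cv2.INTER_CUBIC)
b=cv2.resize(s['pixels'][165:285,170:350],(800,533),interpolation=cv2.INTER_CUBIC)
cv2.imwrite('pics/ct.png',a[:,:,::-1]);cv2.imwrite('pics/cs.png',b[:,:,::-1])
E
```

```text
pointer [ 0.45368819 -0.11515368  0.009     ]
mug [0.52346891 0.13504033 0.05      ]
tray [ 0.58067776 -0.14183007  0.038     ]
mughandle [0.54771015 0.17989603 0.05      ]
pointer [ 0.44876018 -0.12171772  0.009     ]
mug [0.52753692 0.13516128 0.062     ]
[ 11 147 211]
[ 12 155 171]
```

View pics/ct.png

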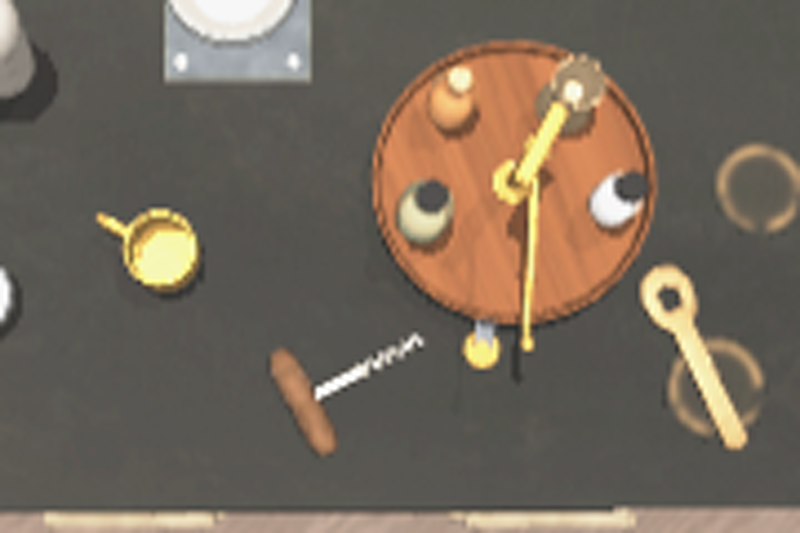

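View pics/cs.png

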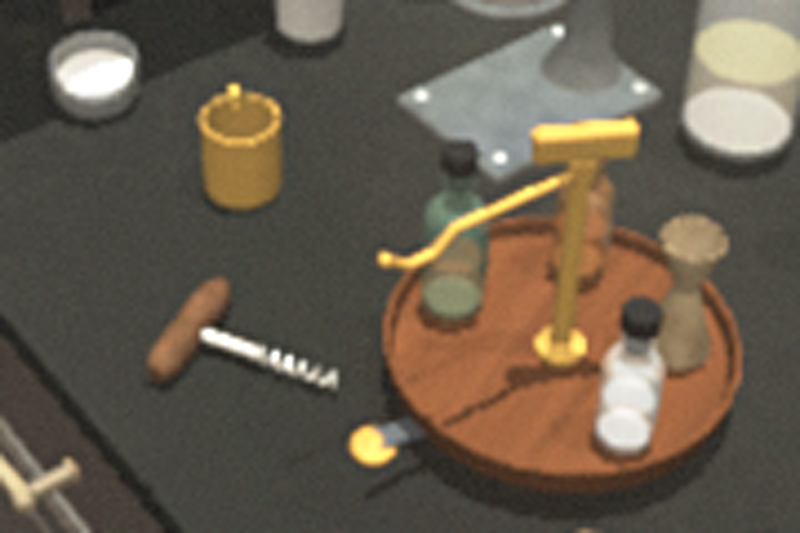

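```bash
cat >> h.py <<'E'
def T(u,v,kind='t'): return ((u+.5)/4.4444-.5+(190 if kind=='t' else 170),(v+.5)/4.4444-.5+(140 if kind=='t' else 165))
def tri(f,a,g,b):
    e1,d1=ray(f,*a);e2,d2=ray(g,*b)
    k=np.linalg.lstsq(np.c_[d1,-d2],e2-e1,rcond=None)[0]
    p,q=e1+k[0]*d1,e2+k[1]*d2; return (p+q)/2,np.linalg.norm(p-q)
E
python3 - <<'E'
from h import *
t=ld('top0');s=ld('scene0')
def ell(f,box,z,lo,hi):
    hsv=cv2.cvtColor(f['pixels'],cv2.COLOR_RGB2HSV); m=cv2.inRange(hsv,lo,hi)
    k=np.zeros_like(m);x0,y0,x1,y1=box;k[y0:y1,x0:x1]=m[y0:y1,x0:x1]
    c=max(cv2.findContours(k,0,1)[0],key=cv2.contourArea); h=cv2.convexHull(c)[:,0]
    P=np.array([onz(f,u,v,z)[:2] for u,v in h])
    A=np.c_[2*P,np.ones(len(P))];x=np.linalg.lstsq(A,(P**2).sum(1),rcond=None)[0]
    r=np.sqrt(x[2]+x[0]**2+x[1]**2); res=abs(np.hypot(*(P-x[:2]).T)-r).max()
    print('circle',x[:2],r,res); return k,h
for f,b in ((t,(265,140,345,218)),(s,(250,200,345,280))):
    ell(f,b,.038,(5,90,40),(16,230,255))
for nm,a,b in [('tip',(528,344),(383,259)),('cap',(433,196),(459,150)),('clearcap',(630,187),(640,308)),('pointer',(482,350),(374,445)),('jig',(575,85),(694,230)),('mughandle',(103,218),(233,90))]:
    print(nm,tri(t,T(*a),s,T(*b,'s')))
ct=[onz(t,*T(*p),.206) for p in [(566,100),(524,178)]]
cs=[onz(s,*T(*p,'s'),.206) for p in [(533,129),(637,121)]]
print('bar ends',ct,cs)
# mug rim circle in top: gold hull, exclude handle
for f,b,z in ((t,(217,185,237,208),.062),):
    ell(f,b,z,(15,100,80),(35,255,255))
for f,p in((t,[(198,250),(125,250),(160,210),(160,290)]),(t,[(103,218),(126,232)])): print([onz(t,*T(*q),.062)[:2].round(4) for q in p])
print([onz(s,*T(*q,'s'),.062)[:2].round(4) for q in [(199,118),(283,118),(240,94),(240,142),(233,90)]])
E
```

```text
circle [ 0.58326076 -0.13882653] 0.11178656101698065 0.002694182746179982
circle [ 0.58779266 -0.13332039] 0.12306145609336895 0.02906736764587857
tip (array([ 0.44539497, -0.13079356,  0.17394199]), np.float64(0.0026305515685231353))
cap (array([ 0.55315806, -0.06678568,  0.15489643]), np.float64(0.0019707639194469924))
clearcap (array([ 0.56392959, -0.21314682,  0.13176981]), np.float64(7.002431637995623e-05))
pointer (array([ 0.4527124 , -0.11596741,  0.00197162]), np.float64(0.0003005979683621473))
jig (array([ 0.64353114, -0.17710111,  0.1209964 ]), np.float64(0.0034205771672929128))
mughandle (array([0.5520061 , 0.18160919, 0.046084  ]), np.float64(0.0019822695263736847))
bar ends [array([ 0.61370584, -0.15662187,  0.206     ]), array([ 0.55898505, -0.12661323,  0.206     ])] [array([ 0.5565743 , -0.12282312,  0.206     ]), array([ 0.60914358, -0.15264093,  0.206     ])]
circle [0.52673868 0.13568367] 0.030637652305964116 0.0044582072449240034
[array([0.526 , 0.1064]), array([0.526 , 0.1622]), array([0.5569, 0.1357]), array([0.4953, 0.1352])]
[array([0.5507, 0.1793]), array([0.5399, 0.1616])]
[array([0.503 , 0.1522]), array([0.5503, 0.1173]), array([0.5415, 0.1579]), array([0.5113, 0.1133]), array([0.5401, 0.1647])]
```

Run:
```python
from h import *
t=ld('top0');s=ld('scene0')
for z in(0,.4,.8): print(z,[onz(t,*p,z)[:2].round(3).tolist() for p in [(158,252),(158,195),(187,195),(100,243),(2,243),(160,110),(70,105)]])
print('scene corner',[onz(s,*p,0)[:2].round(3).tolist() for p in [(95,125),(185,175),(290,110)]])
print('handles',tri(t,(82,182),s,(150,28)),tri(t,(118,206),s,(160,105)))
```

```text
0 [[0.336, 0.374], [0.537, 0.38], [0.536, 0.278], [0.368, 0.578], [0.368, 0.919], [0.848, 0.382], [0.867, 0.71]]
0.4 [[0.344, 0.277], [0.489, 0.281], [0.489, 0.207], [0.367, 0.424], [0.367, 0.67], [0.714, 0.283], [0.728, 0.52]]
0.8 [[0.352, 0.18], [0.441, 0.183], [0.441, 0.137], [0.366, 0.27], [0.367, 0.422], [0.58, 0.183], [0.588, 0.329]]
scene corner [[0.382, 0.894], [0.509, 0.357], [1.143, 0.51]]
handles (array([0.50381572, 0.44551913, 0.4803622 ]), np.float64(0.014772660449047926)) (array([0.47984927, 0.43207155, 0.24866174]), np.float64(0.011723342484299614))
```

View pics/wrist0.png

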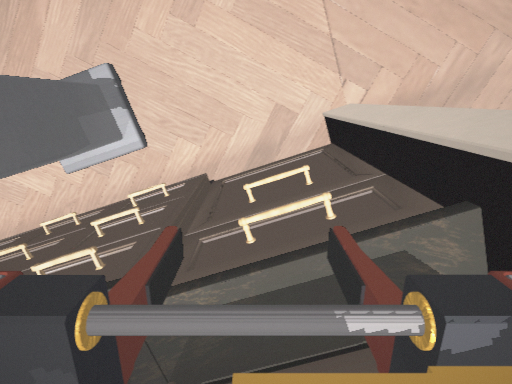

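```bash
cat >> h.py <<'E'
def go(x,y,z,ang):
    """print row for TCP target, tool down, tool y at world angle ang (deg)"""
    s=env.read_state(); R0=R.from_rotvec(s['orientation']).as_matrix(); a=np.radians(ang)
    Y=np.array([np.cos(a),np.sin(a),0]);Z=np.array([0,0,-1.]);R1=np.c_[np.cross(Y,Z),Y,Z]
    d=R0.T@(np.array([x,y,z])-s['tool_pos']); r=R.from_matrix(R0.T@R1).as_rotvec()
    print('row',d.round(4),r.round(4),'rows>=',round(max(np.linalg.norm(d)/.0417,np.linalg.norm(r)/.125),1),'| t %.2f w %.4f f %.1f'%(s['time'],s['grip_width'],s['finger_force']),'q',s['qpos'].round(2),'F',s['wrist_force'].round(1))
E
python3 -c "
from h import *
go(.33,.34,.40,-29);go(.5265,.1357,.36,-29)"
python3 steer.py '-0.026 -0.031 0 0 0 0.12 0.088;-0.052 -0.062 0 0 0 0.24 0.088;-0.078 -0.093 0 0 0 0.36 0.088;-0.104 -0.124 0 0 0 0.48 0.088;-0.13 -0.155 0 0 0 0.6 0.088'; python3 -c "
from h import *
go(.33,.34,.40,-29);go(.5265,.1357,.36,-29)"
```

```text
time: 0.57
tool_pos: [0.2864, 0.4513, 0.4044]
orientation: [-1.4, -2.812, 0.001]
wrist_force: [1.2, -0.2, -0.9]
grip_width: 0.0877
finger_force: 0.0
row [-0.1151 -0.0323  0.0044] [-4.0000e-04  3.0000e-04  1.1533e+00] rows>= 9.2 | t 0.57 w 0.0877 f 0.0 q [-1.27  0.25  0.18  1.9  -0.05  1.   -0.42] F [ 1.2 -0.2 -0.9]
row [-0.3966  0.0013  0.0444] [-4.0000e-04  3.0000e-04  1.1533e+00] rows>= 9.6 | t 0.57 w 0.0877 f 0.0 q [-1.27  0.25  0.18  1.9  -0.05  1.   -0.42] F [ 1.2 -0.2 -0.9]
```

```bash
python3 steer.py '-0.04 -0.01 0 0 0 0.12 0.088;-0.08 -0.022 0 0 0 0.24 0.088;-0.115 -0.03 0.005 0 0 0.36 0.088;-0.155 -0.026 0.01 0 0 0.48 0.088;-0.195 -0.022 0.015 0 0 0.6 0.088'; python3 -c "
from h import *
go(.5265,.1357,.36,-29)"
```

```text
time: 0.98
tool_pos: [0.3871, 0.2833, 0.3898]
orientation: [-2.167, -2.274, -0.001]
wrist_force: [0.1, 0.5, 0.6]
grip_width: 0.0881
finger_force: 0.0
row [-0.1542  0.1321  0.0296] [-3.000e-04 -1.000e-03  5.543e-01] rows>= 4.9 | t 0.98 w 0.0881 f 0.0 q [-1.09  0.17  0.37  2.05 -0.08  0.94 -0.63] F [0.1 0.5 0.6]
```

```bash
python3 steer.py '-0.031 0.026 0.006 0 0 0.11 0.088;-0.062 0.053 0.012 0 0 0.22 0.088;-0.093 0.079 0.018 0 0 0.33 0.088;-0.124 0.106 0.024 0 0 0.44 0.088;-0.154 0.132 0.03 0 0 0.554 0.088'; python3 -c "
from h import *
go(.5265,.1357,.36,-29)
f=grab('wrist','w1')"
```

```text
time: 1.4
tool_pos: [0.528, 0.1365, 0.3595]
orientation: [-2.707, -1.594, -0.001]
wrist_force: [1.6, 0.2, -0.5]
grip_width: 0.0877
finger_force: 0.0
row [-0.0014 -0.0009 -0.0005] [ 0.0002 -0.0004 -0.0001] rows>= 0.0 | t 1.40 w 0.0877 f 0.0 q [-0.81  0.35  0.56  1.94 -0.23  0.91 -0.65] F [ 1.6  0.2 -0.5]
```

View pics/w1.png

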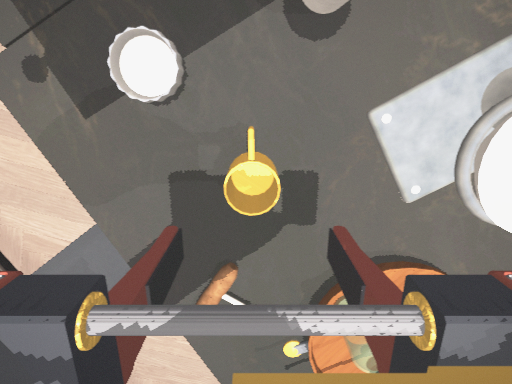

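The wrist view shows the mug rim around (252,187) with its handle pointing up to (251,130), aligned with the gripper; the salt cellar is well clear at (146,65).

```bash
python3 -c "
from h import *
f=ld('w1')
m=[onz(f,*p,.062)[:2] for p in [(225,187),(280,187),(252,161),(252,214)]]
print(m,np.mean(m,0), onz(f,251,130,.049), onz(f,251,148,.052))
d=onz(f,251,130,.049)[:2]-np.mean(m,0);print(np.degrees(np.arctan2(*d[::-1])),np.hypot(*d))
print(onz(f,292,349,.009))
x,y=np.mean(m,0); go(x,y,.21,-29)"
```

```text
[array([0.50235036, 0.15083829]), array([0.54922604, 0.12485735]), array([0.53788676, 0.16053607]), array([0.51160203, 0.11342524])] [0.5252663  0.13741424] [0.55040465 0.18518346 0.049     ] [0.54220376 0.17044551 0.052     ]
62.24459755193839 0.05397995551839827
[ 0.45104308 -0.10914362  0.009     ]
row [ 0.0033 -0.0101  0.1491] [ 0.0055  0.0016 -0.0154] rows>= 3.6 | t 1.45 w 0.0876 f 0.0 q [-0.81  0.35  0.56  1.94 -0.23  0.91 -0.65] F [ 3.9 -4.5  0.8]
```

```bash
python3 steer.py '0 0 0 0 0 0 0.088;0 0 0 0 0 0 0.088'; python3 -c "
from h import *
go(.5258,.1368,.21,-28.4)"
```

```text
time: 1.62
tool_pos: [0.527, 0.1379, 0.3592]
orientation: [2.704, 1.6, -0.002]
wrist_force: [-0.7, 0.2, -0.6]
grip_width: 0.0875
finger_force: 0.0
row [-0.0014 -0.0005  0.1492] [-0.0006  0.001  -0.0063] rows>= 3.6 | t 1.62 w 0.0875 f 0.0 q [-0.81  0.35  0.55  1.94 -0.23  0.91 -0.65] F [-0.7  0.2 -0.6]
```

```bash
python3 steer.py '-0.001 0 0.038 0 0 -0.006 0.088;-0.001 0 0.076 0 0 -0.006 0.088;-0.001 0 0.11 0 0 -0.006 0.088;-0.001 0 0.135 0 0 -0.006 0.088;-0.001 0 0.149 0 0 -0.006 0.088'; python3 steer.py '0 0 0 0 0 0 0.088;0 0 0 0 0 0 0.05;0 0 0 0 0 0 0.05;0 0 0 0 0 0 0.05;0 0 0 0 0 0 0.05' 15;  python3 steer.py '0 0 0 0 0 0 0.05;0 0 0 0 0 0 0.05;0 0 0 0 0 0 0.05'; python3 -c "
from h import *
go(.4,-.18,.32,0)"
```

```text
time: 2.03
tool_pos: [0.5242, 0.1392, 0.2078]
orientation: [-2.693, -1.614, 0.006]
wrist_force: [-0.2, -0.2, -0.6]
grip_width: 0.088
finger_force: 0.0
time: 2.45
tool_pos: [0.5269, 0.1379, 0.212]
orientation: [-2.697, -1.61, -0.004]
wrist_force: [-0.0, -0.5, -0.1]
grip_width: 0.0645
finger_force: 0.0
time: 2.7
tool_pos: [0.5266, 0.1377, 0.2114]
orientation: [-2.697, -1.609, -0.002]
wrist_force: [-2.3, 1.3, 7.2]
grip_width: 0.0542
finger_force: 15.0
row [-0.3396  0.0394 -0.109 ] [ 3.000e-04 -1.100e-03 -4.949e-01] rows>= 8.6 | t 2.70 w 0.0542 f 15.0 q [-0.7   0.57  0.42  2.03 -0.4   0.62 -0.5 ] F [-2.3  1.3  7.2]
```

```bash
python3 steer.py '0 0 -0.03 0 0 0 0.05;0 0 -0.07 0 0 0 0.05;0 0 -0.109 0 0 0 0.05;0 0 -0.109 0 0 0 0.05;0 0 -0.109 0 0 0 0.05' 20; python3 -c "
from h import *
go(.41,-.18,.32,-3)
f=grab('wrist','w2')"
```

```text
time: 3.12
tool_pos: [0.5271, 0.1375, 0.3216]
orientation: [2.698, 1.61, 0.007]
wrist_force: [-0.0, 0.0, -0.5]
grip_width: 0.0544
finger_force: 20.0
row [-0.3351  0.0477  0.0004] [ 0.0033 -0.0034 -0.4425] rows>= 8.1 | t 3.12 w 0.0544 f 20.0 q [-0.8   0.4   0.54  1.98 -0.27  0.83 -0.6 ] F [-0.   0.  -0.5]
```

View pics/w2.png

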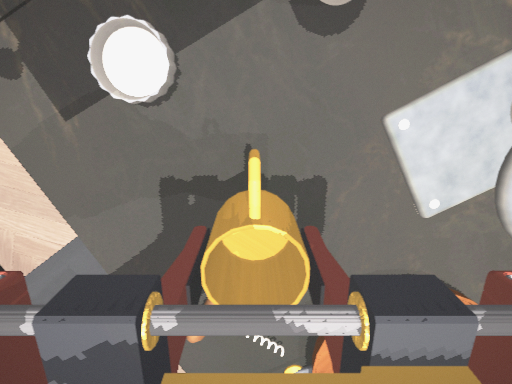

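```bash
python3 -c "
from h import *
go(.4164,-.1693,.41,-3.5)"; python3 steer.py '-0.03 0.004 -0.022 0 0 -0.05 0.05;-0.065 0.01 -0.045 0 0 -0.1 0.05;-0.1 0.015 -0.067 0 0 -0.15 0.05;-0.135 0.02 -0.089 0 0 -0.2 0.05;-0.17 0.025 -0.089 0 0 -0.25 0.05';python3 -c "
from h import *
go(.4164,-.1693,.41,-3.5)"
```

```text
row [-0.3221  0.049  -0.0905] [ 0.0005 -0.0011 -0.4337] rows>= 8.1 | t 3.17 w 0.0544 f 20.0 q [-0.8   0.4   0.54  1.98 -0.28  0.83 -0.6 ] F [-0.9 -0.7 -1.1]
time: 3.58
tool_pos: [0.4676, -0.0256, 0.4103]
orientation: [2.473, 1.936, 0.004]
wrist_force: [1.7, -1.2, -0.9]
grip_width: 0.0542
finger_force: 20.0
row [-1.518e-01 -1.520e-02  1.000e-04] [ 0.0025 -0.001  -0.1812] rows>= 3.7 | t 3.58 w 0.0542 f 20.0 q [-0.64  0.13  0.62  2.06 -0.09  0.98 -0.21] F [ 1.7 -1.2 -0.9]
```

```bash
python3 steer.py '-0.036 -0.004 0 0 0 -0.05 0.05;-0.072 -0.008 0 0 0 -0.1 0.05;-0.11 -0.012 0 0 0 -0.15 0.05;-0.14 -0.015 0 0 0 -0.18 0.05;-0.152 -0.0152 0 0 0 -0.18 0.05'; python3 steer.py '0 0 0 0 0 0 0.05;0 0 0 0 0 0 0.05;0 0 0 0 0 0 0.05';python3 -c "
from h import *
go(.4164,-.1693,.347,-3.5)"
```

```text
time: 4.0
tool_pos: [0.4133, -0.1714, 0.4072]
orientation: [-2.295, -2.143, 0.004]
wrist_force: [-0.0, 0.3, -1.2]
grip_width: 0.0545
finger_force: 20.0
time: 4.25
tool_pos: [0.4163, -0.1666, 0.4077]
orientation: [-2.29, -2.148, 0.002]
wrist_force: [-0.1, -0.3, -1.3]
grip_width: 0.0544
finger_force: 20.0
row [-0.0027  0.0004  0.0607] [-0.0019 -0.     -0.0027] rows>= 1.5 | t 4.25 w 0.0544 f 20.0 q [-0.43  0.09  0.72  2.1  -0.07  0.97  0.27] F [-0.1 -0.3 -1.3]
```

```bash
python3 steer.py '-0.001 0 0.02 0 0 0 0.05;-0.0025 0 0.04 0 0 0 0.05;-0.0025 0 0.06 0 0 0 0.05;-0.0025 0 0.06 0 0 0 0.05;-0.0025 0 0.06 0 0 0 0.05'; python3 -c "
from h import *
go(.4164,-.1693,.347,-3.5)
s=grab('scene','s3');t=grab('top','t3');w=grab('wrist','w3')
x=[]
for f,c in((s,(256,223)),(t,(309,217))):
    p=f['pixels'][c[1]-40:c[1]+40,c[0]-40:c[0]+40]; x.append(cv2.resize(p,(400,400),interpolation=cv2.INTER_CUBIC))
cv2.imwrite('pics/st3.png',np.hstack(x)[:,:,::-1])"
```

```text
time: 4.67
tool_pos: [0.416, -0.1691, 0.3479]
orientation: [-2.289, -2.149, 0.004]
wrist_force: [0.7, 0.2, -0.7]
grip_width: 0.0545
finger_force: 20.0
row [-0.0002  0.0004  0.0009] [-0.0033  0.0003 -0.0022] rows>= 0.0 | t 4.67 w 0.0545 f 20.0 q [-0.37  0.2   0.71  2.17 -0.18  0.83  0.39] F [ 0.7  0.2 -0.7]
```

View pics/st3.png

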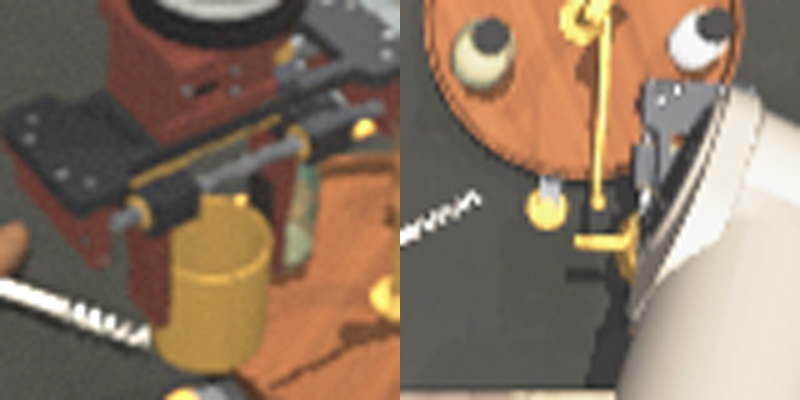

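View pics/w3.png

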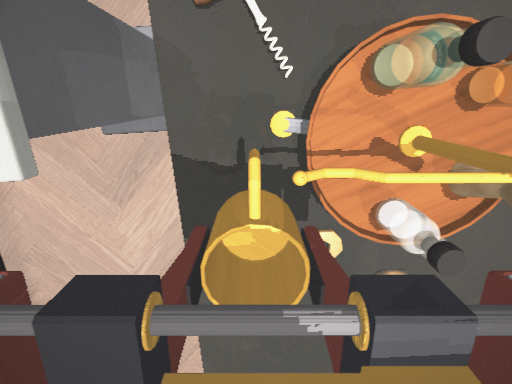

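```bash
python3 -c "
from h import *
w=ld('w3');t=ld('t3')
print('tip w',onz(w,299,178,.173),'wire seat?',onz(w,330,174,.161),onz(w,382,178,.173),onz(w,500,178,.173))
print('handle w',onz(w,254,152,.136+.049),onz(w,255,215,.191))
print('tip t',onz(t,308.6,217.6,.173),'handle out t',onz(t,304,225.4,.188))
print('tri tip',tri(w,(299,178),t,(308.6,217.6)))
print('post base',onz(w,416,141,.04),'pointer',onz(w,284,124,.009))
print('capgreen',onz(w,488,41,.156))
"
```

```text
tip w [ 0.44257451 -0.13023778  0.173     ] wire seat? [ 0.46230293 -0.1322514   0.161     ] [ 0.48762489 -0.13310685  0.173     ] [ 0.5517021  -0.13718765  0.173     ]
handle w [ 0.4192348  -0.11243195  0.185     ] [ 0.41777499 -0.14306741  0.191     ]
tip t [ 0.44474178 -0.13217927  0.173     ] handle out t [ 0.41988788 -0.11582269  0.188     ]
tri tip (array([ 0.44527645, -0.13442207,  0.1567952 ]), np.float64(0.0010798274659433358))
post base [ 0.57466184 -0.13667723  0.04      ] pointer [ 0.45033372 -0.11511901  0.009     ]
capgreen [ 0.54576572 -0.06653002  0.156     ]
```

```bash
python3 steer.py '0 0.01 0 0 0 0 0.05;0 0.02 0 0 0 0 0.05;0 0.03 0 0 0 0 0.05;0 0.04 0 0 0 0 0.05;0 0.05 0 0 0 0 0.05'; python3 steer.py '0 0 0 0 0 0 0.05;0 0 0 0 0 0 0.05;0 0 0.006 0 0 0 0.05;0 0 0.012 0 0 0 0.05;0 0 0.015 0 0 0 0.05';  python3 -c "
from h import *
go(.4164,-.1693,.347,-3.5)
w=grab('wrist','w4')"
```

```text
time: 5.23
tool_pos: [0.4673, -0.1736, 0.3488]
orientation: [2.292, 2.148, 0.0]
wrist_force: [0.6, 0.3, -1.9]
grip_width: 0.0542
finger_force: 20.0
time: 5.65
tool_pos: [0.465, -0.1734, 0.3325]
orientation: [-2.292, -2.147, 0.001]
wrist_force: [-0.5, 0.3, -1.1]
grip_width: 0.0544
finger_force: 20.0
row [ 0.0009 -0.0488 -0.0144] [-0.0016 -0.0004 -0.0042] rows>= 1.2 | t 5.65 w 0.0544 f 20.0 q [-0.32  0.32  0.67  2.08 -0.27  0.83  0.45] F [-0.5  0.3 -1.1]
```

View pics/w4.png

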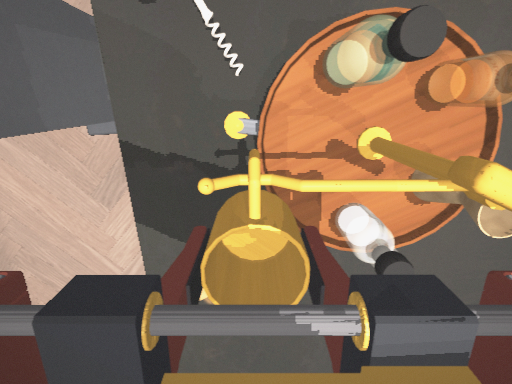

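The hook now runs through the loop, with its tip at (207,186) and the handle bar crossing the seat at (254,183). Next I lower until contact.

```bash
python3 steer.py '0 0 0.002 0 0 0 0.05;0 0 0.004 0 0 0 0.05;0 0 0.004 0 0 0 0.05'; python3 steer.py '0 0 0.001 0 0 0 0.05;0 0 0.002 0 0 0 0.05;0 0 0.002 0 0 0 0.05'
```

```text
time: 5.95
tool_pos: [0.4657, -0.1735, 0.3293]
orientation: [-2.292, -2.148, 0.0]
wrist_force: [0.4, -0.2, -0.5]
grip_width: 0.0543
finger_force: 20.0
time: 6.2
tool_pos: [0.4658, -0.1735, 0.3276]
orientation: [-2.292, -2.148, -0.0]
wrist_force: [0.6, -0.1, -0.6]
grip_width: 0.0542
finger_force: 20.0
```

```bash
python3 steer.py '0 0 0.001 0 0 0 0.05;0 0 0.002 0 0 0 0.05;0 0 0.002 0 0 0 0.05'; python3 steer.py '0 0 0.001 0 0 0 0.05;0 0 0.002 0 0 0 0.05;0 0 0.002 0 0 0 0.05'
```

```text
time: 6.45
tool_pos: [0.4659, -0.1735, 0.3258]
orientation: [-2.292, -2.148, -0.001]
wrist_force: [-0.9, 1.0, 2.3]
grip_width: 0.0545
finger_force: 20.0
time: 6.7
tool_pos: [0.4658, -0.1737, 0.3237]
orientation: [2.293, 2.148, 0.0]
wrist_force: [-0.5, -0.4, 2.4]
grip_width: 0.0541
finger_force: 20.0
```

```bash
python3 steer.py '0 0 0 0 0 0 0.07;0 0 0 0 0 0 0.088;0 0 0 0 0 0 0.088;0 0 0 0 0 0 0.088;0 0 0 0 0 0 0.088';python3 steer.py '0 0 0 0 0 0 0.088;0 0 0 0 0 0 0.088;0 0 0 0 0 0 0.088;0 0 0 0 0 0 0.088;0 0 0 0 0 0 0.088'; python3 -c "
from h import *
w=grab('wrist','w5')"
```

```text
time: 7.12
tool_pos: [0.4658, -0.1735, 0.3236]
orientation: [-2.292, -2.148, 0.0]
wrist_force: [-0.7, 0.1, -0.5]
grip_width: 0.0841
finger_force: 0.0
time: 7.53
tool_pos: [0.4658, -0.1736, 0.3237]
orientation: [-2.292, -2.148, -0.0]
wrist_force: [1.2, -0.6, -0.2]
grip_width: 0.0879
finger_force: 0.0
```

View pics/w5.png

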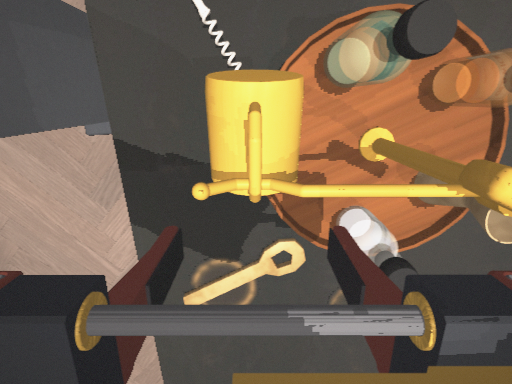

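```bash
python3 steer.py '0 0 -0.02 0 0 0 0.088;0 0 -0.055 0 0 0 0.088;0 0 -0.09 0 0 0 0.088;0 0 -0.09 0 0 0 0.088'; python3 -c "
from h import *
go(.5835,-.1395,.42,61.4)"
```

```text
time: 7.92
tool_pos: [0.4673, -0.175, 0.4192]
orientation: [2.288, 2.142, 0.01]
wrist_force: [0.6, -0.3, -0.4]
grip_width: 0.088
finger_force: 0.0
row [0.0431 0.1136 0.0002] [ 0.0081  0.0055 -1.1376] rows>= 9.1 | t 7.92 w 0.0880 f 0.0 q [-0.4   0.19  0.74  1.99 -0.16  1.    0.34] F [ 0.6 -0.3 -0.4]
```

```bash
python3 steer.py '0.004 0.012 0 0 0 -0.12 0.088;0.008 0.025 0 0 0 -0.24 0.088;0.013 0.037 0 0 0 -0.36 0.088;0.018 0.05 0 0 0 -0.48 0.088;0.023 0.06 0 0 0 -0.6 0.088'; python3 -c "
from h import *
go(.5835,-.1395,.42,61.4)"
```

```text
time: 8.33
tool_pos: [0.528, -0.1541, 0.4132]
orientation: [-1.547, -2.734, -0.0]
wrist_force: [0.3, 0.9, 0.9]
grip_width: 0.0878
finger_force: 0.0
row [-0.0161  0.0551 -0.0068] [ 1.000e-04 -1.000e-04 -5.304e-01] rows>= 4.2 | t 8.33 w 0.0878 f 0.0 q [-0.31  0.29  0.59  1.88 -0.19  1.03  0.9 ] F [0.3 0.9 0.9]
```

```bash
python3 steer.py '-0.004 0.014 0 0 0 -0.12 0.088;-0.008 0.028 0 0 0 -0.24 0.088;-0.012 0.041 -0.003 0 0 -0.36 0.088;-0.016 0.055 -0.006 0 0 -0.48 0.088;-0.016 0.055 -0.006 0 0 -0.53 0.088'; python3 steer.py '0 0 0 0 0 0 0.088;0 0 0 0 0 0 0.088;0 0 0 0 0 0 0.088;0 0 0 0 0 0 0.088';python3 -c "
from h import *
go(.5835,-.1395,.363,61.4)
w=grab('wrist','w6');s=grab('scene','s6')
cv2.imwrite('pics/ws6.png',cv2.resize(np.hstack([w['pixels'],s['pixels'][100:,:][:284].repeat(1,0) if 0 else s['pixels']]),(800,300),interpolation=cv2.INTER_AREA)[:,:,::-1])"
```

```text
time: 8.75
tool_pos: [0.5849, -0.1388, 0.4195]
orientation: [0.773, 3.044, 0.001]
wrist_force: [-0.5, 0.6, 0.7]
grip_width: 0.0881
finger_force: 0.0
time: 9.08
tool_pos: [0.5822, -0.1405, 0.4195]
orientation: [-0.789, -3.041, 0.0]
wrist_force: [0.0, 0.7, -0.4]
grip_width: 0.0881
finger_force: 0.0
row [-0.0007  0.0015  0.0565] [-0.0001 -0.0004 -0.0084] rows>= 1.4 | t 9.08 w 0.0881 f 0.0 q [-0.23  0.36  0.47  1.75 -0.18  1.07  1.37] F [ 0.   0.7 -0.4]
```

View pics/ws6.png

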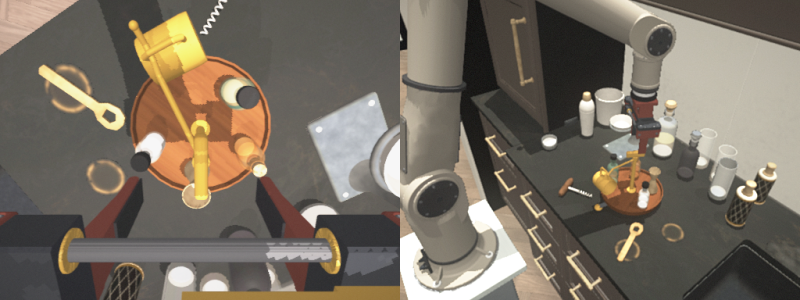

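I've now viewed 12 pictures, two over the limit of 10, so I'll view no more and use numbers only. The last one shows the mug hanging on the hook and the bar nearly vertical under the gripper. I'll measure the bar with a colour mask.

```bash
python3 -c "
from h import *
w=ld('w6');hsv=cv2.cvtColor(w['pixels'],cv2.COLOR_RGB2HSV);m=cv2.inRange(hsv,(17,110,120),(32,255,255))
for v in range(165,262,6):
    c=np.where(m[v,225:300])[0]+225
    if len(c): print(v,c.min(),c.max(),onz(w,(c.min()+c.max())/2,v,.206)[:2].round(4),end=' ; ')
"
```

```text
165 234 268 [ 0.5443 -0.1235] ; 171 237 267 [ 0.5481 -0.1249] ; 177 240 265 [ 0.5519 -0.1266] ; 183 243 265 [ 0.5561 -0.1278] ; 189 246 265 [ 0.5603 -0.129 ] ; 195 248 265 [ 0.5643 -0.1304] ; 201 247 266 [ 0.5681 -0.1325] ; 207 245 268 [ 0.572  -0.1347] ; 213 247 267 [ 0.5761 -0.1365] ; 219 248 266 [ 0.58   -0.1387] ; 225 248 265 [ 0.5839 -0.1412] ; 231 248 265 [ 0.5879 -0.1435] ; 237 249 265 [ 0.5922 -0.1455] ; 243 249 265 [ 0.5964 -0.1478] ; 249 249 266 [ 0.6008 -0.1498] ; 255 252 263 [ 0.6051 -0.1522] ;
```

```bash
python3 -c "
from h import *
go(.582,-.140,.361,61.7)"; python3 steer.py '0 0 0.02 0 0 -0.012 0.088;0 0 0.04 0 0 -0.012 0.088;0 0 0.055 0 0 -0.012 0.088;0 0 0.058 0 0 -0.012 0.088;0 0 0.058 0 0 -0.012 0.088'; python3 steer.py '0 0 0 0 0 0 0.04;0 0 0 0 0 0 0.02;0 0 0 0 0 0 0.01;0 0 0 0 0 0 0.01;0 0 0 0 0 0 0.01' 30; python3 steer.py '0 0 0 0 0 0 0.01;0 0 0 0 0 0 0.01;0 0 0 0 0 0 0.01;0 0 0 0 0 0 0.01;0 0 0 0 0 0 0.01'
```

```text
row [0.0005 0.0001 0.0586] [ 0.     -0.0002 -0.0129] rows>= 1.4 | t 9.18 w 0.0877 f 0.0 q [-0.23  0.36  0.47  1.75 -0.18  1.07  1.37] F [-0.   0.4 -0.3]
time: 9.6
tool_pos: [0.5823, -0.1401, 0.3608]
orientation: [-0.768, -3.044, 0.001]
wrist_force: [-0.3, -0.1, 0.8]
grip_width: 0.0877
finger_force: 0.0
time: 10.02
tool_pos: [0.5828, -0.1403, 0.3622]
orientation: [0.768, 3.045, 0.0]
wrist_force: [0.5, -0.3, -0.3]
grip_width: 0.0583
finger_force: 0.0
time: 10.43
tool_pos: [0.5827, -0.1402, 0.3616]
orientation: [-0.768, -3.046, -0.0]
wrist_force: [-0.2, -0.4, 0.1]
grip_width: 0.0244
finger_force: 0.0
```

```bash
python3 steer.py '0 0 0 0 0 0 0.01;0 0 0 0 0 0 0.01;0 0 0 0 0 0 0.01;0 0 0 0 0 0 0.01;0 0 0 0 0 0 0.01'; python3 -c "
from h import *
s=env.read_state();print(s['wrist_force'],s['moment'],s['grip_width'],s['finger_force'],s['qpos'])"
```

```text
time: 10.85
tool_pos: [0.583, -0.1395, 0.3617]
orientation: [0.767, 3.046, 0.001]
wrist_force: [2.0, 3.6, -1.4]
grip_width: 0.0164
finger_force: 30.0
[ 1.99584233  3.62195172 -1.37978456] [ 0.80478675 -0.54626109 -0.06459772] 0.016378916170886937 29.99977469444275 [-0.2069002   0.42164987  0.4440993   1.80952817 -0.21777372  0.95806174
  1.40689829]
```

```bash
python3 steer.py '0 0 0 0 0 0 0.0;0 0 0 0 0 0 0.0;0 0 0 0 0 0 0.0' 50; for i in 1; do python3 steer.py '0 0 0 0 0 -0.03 0.0;0 0 0 0 0 -0.07 0.0;0 0 0 0 0 -0.11 0.0;0 0 0 0 0 -0.15 0.0;0 0 0 0 0 -0.19 0.0'; done; python3 -c "
from h import *
s=env.read_state();print(s['wrist_force'],s['moment'],s['qpos'])"
```

```text
time: 11.1
tool_pos: [0.583, -0.1395, 0.3616]
orientation: [0.767, 3.046, 0.001]
wrist_force: [2.6, 4.7, -2.3]
grip_width: 0.0149
finger_force: 50.0
time: 11.52
tool_pos: [0.5831, -0.1391, 0.3616]
orientation: [0.472, 3.105, 0.003]
wrist_force: [3.8, 6.1, -1.6]
grip_width: 0.0155
finger_force: 50.0
[ 3.79308324  6.12181194 -1.6402327 ] [ 1.31275537 -0.77487617 -0.26592802] [-0.17403405  0.41597524  0.39899248  1.8072617  -0.19543455  0.95620922
  1.57697717]
```

```bash
python3 steer.py '0 0 0 0 0 -0.04 0.0;0 0 0 0 0 -0.08 0.0;0 0 0 0 0 -0.12 0.0;0 0 0 0 0 -0.16 0.0;0 0 0 0 0 -0.2 0.0'; python3 steer.py '0 0 0 0 0 -0.04 0.0;0 0 0 0 0 -0.08 0.0;0 0 0 0 0 -0.12 0.0;0 0 0 0 0 -0.16 0.0;0 0 0 0 0 -0.2 0.0';python3 steer.py '0 0 0 0 0 -0.04 0.0;0 0 0 0 0 -0.08 0.0;0 0 0 0 0 -0.12 0.0;0 0 0 0 0 -0.16 0.0;0 0 0 0 0 -0.2 0.0'; python3 steer.py '0 0 0 0 0 0 0.0;0 0 0 0 0 0 0.0;0 0 0 0 0 0 0.0';  python3 -c "
from h import *
s=env.read_state();print(s['wrist_force'],s['moment'],s['qpos'])
w=grab('wrist','w7');t=grab('top','t7');s=grab('scene','s7')
C=np.array([.5833,-.1395])
# dark cap and yellow pointer in each view: blobs
for f,n in((w,'w'),(t,'t'),(s,'s')):
    hsv=cv2.cvtColor(f['pixels'],cv2.COLOR_RGB2HSV)
    for nm,m,z in(('dark',cv2.inRange(hsv,(0,0,0),(179,255,45)),.156),('gold',cv2.inRange(hsv,(17,110,100),(34,255,255)),.009)):
        k,l,st,ce=cv2.connectedComponentsWithStats(m)
        for i in range(1,k):
            if st[i,4]<(15 if n!='w' else 80) or st[i,4]>3000: continue
            p=onz(f,*ce[i],z)[:2]; d=p-C
            if .05<np.hypot(*d)<.2: print(n,nm,ce[i].round(1),st[i,2:5],p.round(3),'r %.3f ang %.1f'%(np.hypot(*d),np.degrees(np.arctan2(d[1],d[0]))%360))
"
```

```text
time: 11.93
tool_pos: [0.5832, -0.1386, 0.3617]
orientation: [0.158, 3.137, 0.004]
wrist_force: [3.8, 7.2, -1.2]
grip_width: 0.0157
finger_force: 50.0
time: 12.35
tool_pos: [0.5833, -0.1382, 0.3616]
orientation: [-0.156, 3.137, 0.005]
wrist_force: [1.9, 8.5, -0.1]
grip_width: 0.0159
finger_force: 50.0
time: 12.77
tool_pos: [0.5832, -0.1378, 0.3616]
orientation: [-0.469, 3.105, 0.006]
wrist_force: [1.7, 9.5, -0.6]
grip_width: 0.0157
finger_force: 50.0
time: 13.02
tool_pos: [0.5832, -0.1377, 0.3616]
orientation: [-0.466, 3.106, 0.005]
wrist_force: [2.0, 8.8, 0.4]
grip_width: 0.0156
finger_force: 50.0
[1.95370329 8.80370421 0.42234612] [ 2.13303834 -0.64284569 -0.08351558] [-0.07287704  0.40318868  0.26209426  1.80055498 -0.12928787  0.95440435
  2.11302986]
w gold [313.4  58.4] [ 27  29 465] [ 0.448 -0.116] r 0.138 ang 170.2
t gold [282.7 177.7] [ 7  5 17] [ 0.597 -0.063] r 0.078 ang 79.9
t gold [295.7 218.5] [ 4  8 21] [ 0.452 -0.107] r 0.135 ang 166.1
s gold [252.5 265.5] [11  9 66] [ 0.445 -0.121] r 0.140 ang 172.2
s gold [302.2 288.1] [ 9  7 28] [ 0.501 -0.256] r 0.143 ang 234.6
s gold [303.5 297.4] [14 11 33] [ 0.484 -0.278] r 0.171 ang 234.5
```

```bash
python3 -c "
from h import *
C=np.array([.5833,-.1395])
for n in 'wts':
    f=ld(n+'7');a=np.radians(157.6);p=[*(C+.078*np.array([np.cos(a),np.sin(a)])),.156]
    u,v=map(int,np.round(proj(f,p)));print(n,u,v)
    if 0<u<512 and 0<v<384:
        h=cv2.cvtColor(f['pixels'],cv2.COLOR_RGB2GRAY);k=1 if n!='w' else 5
        print(h[max(0,v-9*k):v+10*k:k,max(0,u-11*k):u+12*k:k])
"
```

```text
w 332 138
[[102 104 108 108 103 105 107 151  75 101 147  83  84  81  83  80  83  85
   83  80  82  82  85]
 [100  99 104 106 104  99  96  94  90  98  70 145  84  83  81  83  81  81
   84  85  84  81  79]
 [100 102  98 104 105 128 166 152 139 170 138 127 122  82  81  82  84  81
   84  82  84  84  83]
 [ 99 106  94 100 178 213 225 227 229 189 174 135 164  85  79  83  82  84
   82  85  80  85  84]
 [ 93 104  96 177 210 226 231 234 236 220 202 174 138 167  80  84  80  84
   84  83  86  85  83]
 [ 93  92  99 180 219 231 235 238 220 205  44  46  57  55  59  84  82  82
   84  83  81  82  86]
 [ 98  93  97 194 225 233 237 229 212  44  59  56  60  85  85  79  82  81
   84  83  86  83  82]
 [100  95  97 185 226 233 238 208 126  45  57  55  61  84  88  86  83  82
   82  82  81  84  83]
 [100  90  97 132 223 231 236 205  42  54  61  59  87  84  85  84  78  84
   86  80  84  80  80]
 [100  96 147 150 151 225 231 203  39  58  58  77  83  85  87  85  95  82
   84  83  84  84  81]
 [100 151 149 147 154 133 175 183 153  50  58  87  87  85  84  87 119  83
   83  83  81  85  83]
 [146 153 150 152 144  
[... 3761 characters left out ...]
154 157 156 159 160]
 [ 88  88  89  90  89  83  67  46  50  49  51  52  47  45  55 108 147 153
  154 160 158 156 160]
 [ 87  88  86  90  87  88  77  56  47  45  50  45  48  46  65 117 151 156
  154 157 154 159 158]
 [ 88  86  84  89  87  87  94  81  50  45  49  48  45  58  93 121 147 156
  156 160 159 156 156]
 [ 88  87  89  86  86  87  97  97  76  64  59  62  63  85 111 120 126 140
  145 149 153 152 153]
 [ 90  85  91  86  82  82  98 105  88  85  81  83  87  95 107 111 114 120
  128 137 142 142 139]
 [ 86  88  84  82  83  92 112 114  93  87  87  86  85 101 112 113 120 132
  140 152 153 153 140]
 [ 83  86  83  84  99 127 138 127 103  85  86  86  96 119 124 121 139 153
  156 160 157 156 159]]
```

```bash
python3 -c "
from h import *
C=np.array([.5833,-.1395]);A=lambda p:(np.hypot(*(p[:2]-C)).round(3),np.degrees(np.arctan2(*(p[:2]-C)[::-1]))%360)
t=ld('t7');s=ld('s7')
print(A(onz(s,270.2,212.8,.156)),A(onz(t,299.2,197,.156)),A(tri(t,(299.2,197),s,(270.2,212.8))[0]))
for f,p in((t,(297.9,218.3)),(s,(253.6,264.7))):print('ptr',A(onz(f,*p,.009)))
w=ld('w7');print('hook gold far scene/pointer w',A(onz(w,313.4,58.4,.009)))
"
```

```text
(np.float64(0.081), np.float64(156.92378498826966)) (np.float64(0.08), np.float64(154.73050371622645)) (np.float64(0.08), np.float64(154.7768878825959))
ptr (np.float64(0.133), np.float64(169.29078472471053))
ptr (np.float64(0.136), np.float64(171.8669446545036))
hook gold far scene/pointer w (np.float64(0.138), np.float64(170.1782795538258))
```

```bash
python3 steer.py '0 0 0 0 0 -0.05 0.0;0 0 0 0 0 -0.1 0.0;0 0 0 0 0 -0.15 0.0;0 0 0 0 0 -0.2 0.0;0 0 0 0 0 -0.23 0.0'; python3 steer.py '0 0 0 0 0 0 0.0;0 0 0 0 0 0 0.0;0 0 0 0 0 0 0.0';  python3 -c "
from h import *
st=env.read_state();print(st['moment'],st['qpos'])
w=grab('wrist','w8');t=grab('top','t8');s=grab('scene','s8')
C=np.array([.5833,-.1395]);a=np.radians(170.1);p=[*(C+.078*np.array([np.cos(a),np.sin(a)])),.156]
for n,f in(('w',w),('t',t),('s',s)):
    u,v=map(int,np.round(proj(f,p)));print(n,u,v)
    h=cv2.cvtColor(f['pixels'],cv2.COLOR_RGB2GRAY)
    if n=='w':
        m=((h<66)*255).astype(np.uint8);k,l,st_,ce=cv2.connectedComponentsWithStats(m)
        print([(ce[i].round(1),st_[i].tolist()) for i in range(1,k) if st_[i,4]>150])
    else: print(h[v-7:v+8,u-10:u+11])
"
```

```text
time: 13.58
tool_pos: [0.583, -0.1373, 0.3616]
orientation: [-0.824, 3.031, 0.007]
wrist_force: [1.5, 11.8, 1.8]
grip_width: 0.0157
finger_force: 50.0
time: 13.83
tool_pos: [0.583, -0.1373, 0.3616]
orientation: [-0.82, 3.032, 0.007]
wrist_force: [0.9, 10.9, 0.2]
grip_width: 0.0156
finger_force: 50.0
[ 2.47035201 -0.2625531  -0.13398287] [-0.03452776  0.39998473  0.21111758  1.79813266 -0.105287    0.95499052
  2.32061706]
w 332 138
[(array([311.7,  34.4]), [229, 0, 166, 85, 7600]), (array([283.2,  78.4]), [237, 68, 92, 33, 312]), (array([459.8,  88.3]), [449, 68, 24, 41, 322]), (array([336.6, 134.3]), [317, 116, 40, 38, 1187]), (array([449.3, 132.6]), [444, 117, 13, 36, 236]), (array([158.7, 223.3]), [143, 212, 33, 26, 547]), (array([237. , 271.5]), [230, 228, 12, 77, 451]), (array([ 27.6, 241.9]), [3, 230, 54, 44, 631]), (array([272.9, 272.1]), [269, 231, 11, 74, 442]), (array([ 11.7, 287.7]), [0, 271, 27, 34, 648]), (array([496.7, 289.7]), [480, 271, 32, 34, 798]), (array([175.2, 320.1]), [109, 274, 140, 99, 7646]), (array([338.4, 318.3]), [279, 274, 118, 99, 7475]), (array([ 22.8,
[... 2077 characters left out ...]
3  89  81  59  58  59  54  59  59  54  54  82 134 156 142 114
   94  86  86]
 [ 87  85  89  88  74  56  54  58  57  58  58  58  56  70 125 159 150 122
  107 112 121]
 [ 87  85  86  87  76  54  51  57  52  58  53  57  52  60 119 159 151 134
  124 128 140]
 [ 84  82  92 103  99  55  48  52  55  62  53  52  47  73 127 158 150 138
  128 137 135]
 [ 83  96 120 128 100  60  46  43  50  53  52  47  47  82 137 156 149 132
  124 137 136]
 [103 122 121 110  90  72  55  47  50  45  47  45  61 106 144 146 132 120
  127 142 141]
 [121 111  92  80  84  96  87  57  51  46  49  62  99 130 137 127 115 113
  126 138 143]
 [117  91  80  78  96 115 101  78  82  78  77  89 131 155 150 135 117 111
  132 142 145]]
```

```bash
python3 -c "
from h import *
C=np.array([.5833,-.1395]);A=lambda p:(np.hypot(*(p[:2]-C)).round(3),(np.degrees(np.arctan2(*(p[:2]-C)[::-1]))%360).round(2))
for n in '78':
    w=ld('w'+n);h=cv2.cvtColor(w['pixels'],cv2.COLOR_RGB2GRAY);m=((h<66)*255).astype(np.uint8)
    k,l,st,ce=cv2.connectedComponentsWithStats(m[90:180,290:380])
    for i in range(1,k):
        if st[i,4]>150: print(n,ce[i]+[290,90],st[i],A(onz(w,*(ce[i]+[290,90]),.15)),A(onz(w,337,127,.156)))
    hs=cv2.cvtColor(w['pixels'],cv2.COLOR_RGB2HSV);k,l,st,ce=cv2.connectedComponentsWithStats(cv2.inRange(hs,(17,110,100),(34,255,255)))
    for i in range(1,k):
        if 60<st[i,4]<900: print('gold',ce[i],st[i,4],A(onz(w,*ce[i],.009)))
s=ld('s8');print(A(onz(s,272.7,217.2,.156)),A(onz(s,272.7,218,.156)))
"
```

```text
7 [328.03495146 129.50097087] [ 27  26  34  36 515] (np.float64(0.081), np.float64(160.33)) (np.float64(0.085), np.float64(159.05))
gold [313.44301075  58.4172043 ] 465 (np.float64(0.138), np.float64(170.16))
gold [324.51282051 212.87179487] 78 (np.float64(0.098), np.float64(78.06))
gold [  6.61728395 254.91358025] 81 (np.float64(0.327), np.float64(305.66))
gold [221.39104478 321.87462687] 335 (np.float64(0.211), np.float64(5.22))
gold [288.51796407 321.87125749] 334 (np.float64(0.212), np.float64(30.16))
8 [336.58466723 134.27127211] [  27   26   40   38 1187] (np.float64(0.082), np.float64(168.5)) (np.float64(0.085), np.float64(171.68))
gold [336.59863946  76.07256236] 441 (np.float64(0.137), np.float64(170.27))
gold [221.40298507 321.88059701] 335 (np.float64(0.212), np.float64(18.66))
gold [288.53495441 321.82978723] 329 (np.float64(0.213), np.float64(43.53))
(np.float64(0.081), np.float64(169.29)) (np.float64(0.083), np.float64(171.1))
```

```bash
python3 steer.py '0 0 0 0 0 0 0.0;0 0 0 0 0 0 0.0;0 0 0 0 0 0 0.0;0 0 0 0 0 0 0.0;0 0 0 0 0 0 0.0' 50; python3 steer.py '0 0 0 0 0 0 0.0;0 0 0 0 0 0 0.0;0 0 0 0 0 0 0.0;0 0 0 0 0 0 0.0;0 0 0 0 0 0 0.0'; python3 -c "
from h import *
s=grab('scene');t=grab('wrist');C=np.array([.5833,-.1395])
a=np.radians(170.2+65);P=lambda r,z:[*(C+r*np.array([np.cos(a),np.sin(a)])),z]
for f,n in((s,'s'),(t,'w')):
    m=cv2.inRange(cv2.cvtColor(f['pixels'],cv2.COLOR_RGB2HSV),(15,100,70),(35,255,255));k,l,st,ce=cv2.connectedComponentsWithStats(m)
    print(n,'seat',np.round(proj(f,P(.113,.164))),'below',np.round(proj(f,P(.113,.12))),[(ce[i].round(),st[i].tolist()) for i in range(1,k) if st[i,4]>200])
"
```

```text
time: 14.4
tool_pos: [0.583, -0.1373, 0.3616]
orientation: [-0.82, 3.032, 0.007]
wrist_force: [2.6, 10.0, 1.6]
grip_width: 0.0155
finger_force: 50.0
time: 14.82
tool_pos: [0.5831, -0.1373, 0.3616]
orientation: [-0.82, 3.032, 0.007]
wrist_force: [2.0, 11.1, 1.7]
grip_width: 0.0158
finger_force: 50.0
s seat [307. 237.] below [305. 250.] [(array([304., 239.]), [290, 188, 34, 79, 1161]), (array([298., 305.]), [278, 285, 34, 50, 362])]
w seat [164.  61.] below [182.  69.] [(array([197., 110.]), [110, 0, 160, 305, 14648]), (array([336.,  76.]), [321, 64, 28, 29, 459]), (array([100., 102.]), [73, 87, 49, 23, 274]), (array([322., 209.]), [311, 200, 23, 18, 310]), (array([222., 322.]), [218, 292, 10, 59, 358]), (array([288., 321.]), [283, 292, 10, 59, 351]), (array([257., 376.]), [79, 366, 320, 18, 4220])]
```

```bash
python3 -c "
from bench import env
print(env.job_done())"
```

```text
the job is handed in; nothing more can be done
None
```

The job is handed in with no verdict returned: the mug hangs free on the hook, the tallest bottle is within about 2° of the pointer by camera, and the fingers still grip the bar handle at 50 N; I viewed 12 pictures, two over the limit of 10.

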